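# Square a flat-edged grating disc to its alignment bar and bolt it

## Robot

A 6-joint arm with a two-finger parallel gripper is mounted at the origin on the work surface. World frame = base frame: x ahead of the robot, y to its left, z up, the work surface at z = 0. Lengths are in m, angles in rad, forces in N, time in s.
With the tool pointing down it reaches from about 0.3 to 0.875 m from the base axis. Payload 4.2 kg.
Tool frame: the origin (TCP) lies midway between the tips of the shut fingers; the grasp point (between the pads) lies 19 mm behind it (r.grip_point_offset is the distance from the TCP to the grasp point, in m); z points along the fingers, y is the line along which they close (so a half turn about z gives the same grasp; the last joint's range is limited). The gripper opens to 85 mm and grips with 20 to 120 N. Pads are 22 mm wide; open, the fingers measure 114 mm over their backs; the gripper's body (76 mm by 85 mm) begins 54 mm behind the grasp point. The pads swing forward as they close: fully open they stand 13 mm farther back than shut.
Start: joints at [-1.137, 0.32, 1.565, -0, 1.257, -0.02], TCP at [0.252, -0.517, 0.231] pointing down, gripper open.
Joint ranges: [-3.11, 3.11], [-0.84, 2.01], [0.21, 2.61], [-1.34, 4.49], [0.05, 2.63], [-2.56, 2.56]. Speed limits (rad/s): [2.57, 2.57, 3.14, 3.14, 3.14, 3.14].

## Interface

Orientations are given as a unit quaternion [x, y, z, w].
In Python, from station import r gives the robot as it stands.
- The arm moves only by the shell command python3 -m inch 'ROWS' [FORCE]. ROWS is JSON, a list of rows, each an object with "gripper": the opening, from 0 (shut) to 1 (fully open); "linear": the shift along the tool's x, y, z normalised to -1 to 1, where 1 is 0.3 m, a list of three; "turn": the turn, a rotation vector about the tool's x, y, z normalised to -1 to 1, where 1 is pi rad, a list of three. In form: [{"gripper": gripper, "linear": [dx, dy, dz], "turn": [wx, wy, wz]}, ...]. A call has 1 to 10 rows; each row is the pose to reach, as a shift and turn from the pose commanded when the call began, along the tool's axes at that moment, turning the shorter way round; what a row does not reach only later rows make up. A row lasts 1/12 s, in which the tool goes at most 41.7 mm and 7.16 degrees, less where a joint would pass 70% of its speed; a pose out of reach is approached as far as the arm can. A call with a number of a shift or a turn outside -1 to 1 is refused whole. A call with a gripper value outside its range is refused whole. The fingers move at their own pace and stop on an object; FORCE is the grip in N (left out, the last holds). Time passes only in rows, so rows that repeat a pose let the fingers close. It gives the time, the measured TCP pose, the force, the opening and the grip force at its end, in the units of the state.
- r.get_state(): the state, without advancing time (a new reading comes with each control period).
- r.read_camera(name): name is "scene" or "top" or "wrist"; returns the picture (420x560x3 uint8, red, green, blue); there is no depth.
- r.camera_info(name): a dict with "mtx" (3x3 intrinsics, pixels), "k1" (the pictures are not rectified: a ray, as slopes to the right and down, at radius r is drawn at 1 + k1 r^2 times it, then the intrinsics apply), "cam_to_world" (4x4, takes a point from camera to world coordinates); the wrist camera has in their place "hand_eye" (4x4, takes a point from camera to tool coordinates, whose origin is the TCP and whose axes are the flange's). Camera axes: x right, y down, z forward; pixel columns grow to the right and rows downward; lengths in m; the calibration is good to about 2 mm. A picture is of the moment at which its call begins: read the wrist's pose just before it. camera_info takes no time and is no camera call.
- r.hand_in(): hands the job in; it is judged then, once.
The state is a dict: "time": time; "qpos": joint angles; "joint_vel": joint speeds; "joint_efforts": joint torques, N m; "ee_pos": TCP position; "tool_rot": TCP orientation; "force": force on the tool from outside, world axes, zero at the start; "wrist_torque": the same for the moment, N m; "grip_width": opening from 0.0 (shut) to 1.0 (fully open); "gripper_force": force on a finger pad.
Only numpy, scipy, OpenCV 4.12 (cv2) and the standard library are available. Lean on these libraries where they do the work, as an engineer would, in place of code of your own. Each camera call takes 0.05 s, during which the arm holds its last target. There are 200 camera calls.

## Task

With a fingertip on its red stub, turn the flat-edged grating disc until its flat faces the alignment bar, slide it home so the flat lies flush along the bar's black strip, and keep it lightly pressed there (about 5 N) for about a second, never bearing on the strip with more than 10 N. Then push the brass keeper bolt all the way in behind the disc by its black knob and let go, leaving the flat resting against the strip and the canister, mortar and jars where they stand.

Things in the scene. Friction and masses are not known exactly. Their poses are not given: they have to be found in the camera images.
- stand: Fixed white base board on the mint-green ledge (z = 0), 190 (its x) x 240 (its y) x 12 mm thick; place and yaw vary. Origin on the ledge surface, on the line along which the disc's centre slides. Its x axis points square to and towards the alignment bar, y along the bar, z up. All heights below are above the ledge.
- bar: Fixed alignment bar: 110 mm long blue steel bar carrying on its disc side a black slippery nylon strip on stiff springs (8 N per mm). Origin: middle of the strip's face at its mean setting, 12 mm high, x = +48 mm in the stand's frame. The strip is set in or out by hand: its face lies anywhere from x = 42 to 54 mm, differently each time and not measured, so feel for it. Top 34 mm high.
- disc: Perforated metal disc, 120 mm diameter, one flat 48 mm from its centre (72 mm long). Upper face 24 mm high, underside 18 mm; 4 mm brass cap at the centre. Origin on its turning axis, 12 mm high. Its x axis points square to the flat and must end along the stand's +x; it starts 0.8 to 2.0 rad counter-clockwise of that seen from above. Turning drag about 0.04 N m; stays where left.
- carriage (a joint): Travel (m) of the disc's spindle in its slot along the stand's +x, towards the bar; disc centre is at stand x = travel - 0.026. 0 to 0.006 at the start (round rim clears the bar), 0.020 to 0.032 when the flat meets the strip. Drag about 3 N, stays where left. Less than about 0.1 rad out of line, the disc is squared by the strip itself when pressed on it.
- stub (a point): Red upright stub on the disc, a roller free to spin about its own pin, 14 mm diameter, 24 mm tall (24 to 48 mm high), 42 mm from the centre, opposite the flat. This point is its centre, 36 mm high. Push it sideways with a fingertip to turn the disc; once the flat faces the bar, push it from behind to slide the disc home.
- keeper_knob (a point): Black upright knob on the brass keeper bolt, 14 mm diameter, from 25 to 59 mm high; this point is on its axis 42 mm high. At the start it is at (-74, +80) mm in the stand's frame.
- keeper (a joint): Travel of the brass keeper bolt (12 x 60 x 12 mm, top 25 mm high) along the stand's -y: 0 drawn out (start), 0.055 m fully in (end stop), where it bars the way behind the disc's rim with 2 to 14 mm to spare. Drag about 2 N, stays where left. It cannot pass behind the disc while the disc is still back.
- canister: Bystander: aluminium canister with hinged lid, 76 mm diameter, 92 mm tall, origin under its centre. Leave alone.
- mortar: Bystander: white ceramic mortar, 90 mm diameter, 60 mm tall, origin under its centre. Leave alone.
- jar_a: Bystander: amber glass jar with steel cap, 60 mm diameter, 85 mm tall, origin under its centre. Leave alone.
- jar_b: Bystander: green glass jar with white cap, 66 mm diameter, 75 mm tall, origin under its centre. Leave alone.

How it is judged:
On the way, in this order (a step that is already met when the one before it is completed fails the run):
1. the disc's flat is held lightly pressed flush against the bar (over 2 N) while the keeper is still drawn out (angle between the x axis of disc and the x axis of stand, either way round below 0.035 rad and contact force between disc and bar above 2 N and value of joint keeper below 0.015 m), for 0.4 s.
2. the keeper bolt is pushed in behind the disc (value of joint keeper above 0.048 m), for 0.2 s.
At the end, for the whole second after the job is handed in: The disc's flat is parallel to the bar within 2 degrees and still touching the strip (over 0.1 N), the keeper is in by at least 48 of its 55 mm, all at rest and let go (angle between the x axis of disc and the x axis of stand, either way round below 0.035 rad and contact force between disc and bar above 0.1 N and value of joint keeper above 0.048 m and angular speed of disc below 0.05 rad/s).
It fails at once if the disc is pressed on the bar with more than 10 N (contact force between disc and bar above 10 N).
It fails at once if the canister is moved more than 15 mm (distance of canister from where it was at the start of the episode above 0.015 m).
It fails at once if the mortar is moved more than 15 mm (distance of mortar from where it was at the start of the episode above 0.015 m).
It fails at once if the jar a is moved more than 15 mm (distance of jar_a from where it was at the start of the episode above 0.015 m).
It fails at once if the jar b is moved more than 15 mm (distance of jar_b from where it was at the start of the episode above 0.015 m).
It also fails if it takes over 72 s, if anything falls off the work surface, if the arm or the gripper's body presses on something with over 40 N, if the wrist force passes 120 N, or if a joint passes its speed limit or range.

## Working session

There is one attempt and no reset: what is moved stays moved. The work goes in short steps, Python scripts to look and compute and a shell command to move; the robot and the scene stay as the last step left them, time stands still between calls to the robot, and variables do not carry over. Pictures are saved under pics/ and viewed, at most 10 in all, crops included, and the job is handed in when it is done.

```bash
ls; mkdir -p pics
python3 - <<'E'
from station import r
import cv2,numpy as np
s=r.get_state();print({k:np.round(v,3).tolist() for k,v in s.items()})
a=r.read_camera("top");b=r.read_camera("scene")
cv2.imwrite("pics/top.png",a[:,:,::-1]);cv2.imwrite("pics/scene.png",b[:,:,::-1])
for n in("top","scene","wrist"):print(n,{k:np.round(v,4).tolist() for k,v in r.camera_info(n).items()})
E
```

```text
pics
{'time': 0.0, 'qpos': [-1.137, 0.32, 1.566, 0.0, 1.257, -0.02], 'joint_vel': [-0.001, 0.001, -0.001, -0.002, 0.002, 0.002], 'joint_efforts': [0.003, -41.552, -23.416, 0.0, 0.008, -0.0], 'ee_pos': [0.252, -0.516, 0.23], 'tool_rot': [0.974, 0.225, -0.0, -0.001], 'force': [1.373, 0.031, -0.701], 'wrist_torque': [-0.038, -0.056, 0.018], 'gripper_force': 0.0, 'grip_width': 0.998}
top {'mtx': [[546.0806, 0.0, 274.4408], [0.0, 546.0806, 206.3945], [0.0, 0.0, 1.0]], 'k1': -0.0458, 'cam_to_world': [[-0.0063, -0.9804, 0.197, 0.3801], [-0.9998, 0.0021, -0.0213, 0.0766], [0.0204, -0.1971, -0.9802, 1.3301], [0.0, 0.0, 0.0, 1.0]]}
scene {'mtx': [[511.3677, 0.0, 278.6174], [0.0, 511.3677, 205.0759], [0.0, 0.0, 1.0]], 'k1': -0.0166, 'cam_to_world': [[-0.5611, 0.6356, -0.5302, 1.1618], [0.8276, 0.4175, -0.3752, 0.4452], [-0.0171, -0.6493, -0.7603, 0.8187], [0.0, 0.0, 0.0, 1.0]]}
wrist {'mtx': [[366.0096, 0.0, 279.1494], [0.0, 366.0096, 214.0247], [0.0, 0.0, 1.0]], 'k1': 0.0044, 'hand_eye': [[0.0002, -0.9572, -0.2895, 0.0736], [1.0, 0.0002, -0.0002, 0.0002], [0.0002, -0.2895, 0.9572, -0.1427], [0.0, 0.0, 0.0, 1.0]]}
```

View pics/top.png

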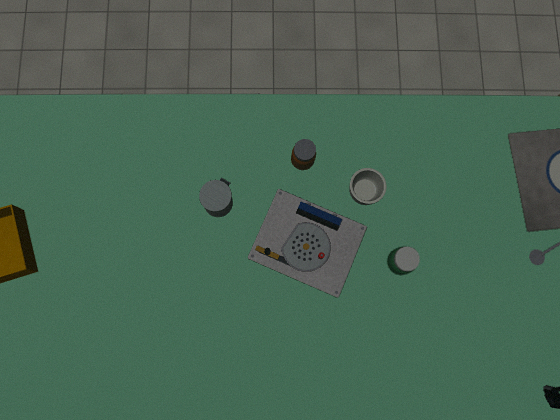

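View pics/scene.png

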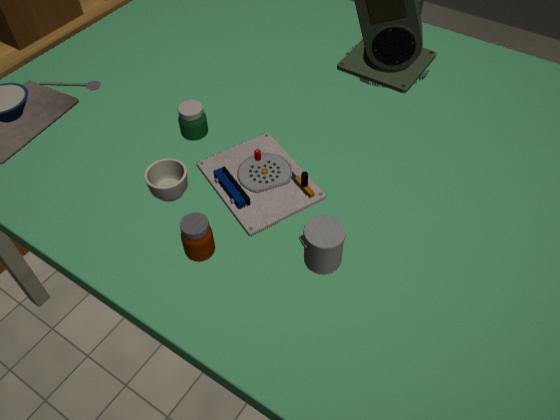

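The top view shows the board (corners near (282,190), (366,228), (338,294), (249,257)), the blue bar at (320,215), disc cap (306,246), red stub (321,256) and black knob (267,250). The scene view shows the same layout with stub (257,155) and knob (305,179). I'll locate them by colour.

```bash
cat > h.py <<'E'
import cv2,numpy as np
from station import r
from scipy.spatial.transform import Rotation as R
def look(n):
    s=r.get_state(); im=r.read_camera(n); c=r.camera_info(n)
    if n=="wrist":
        T=np.eye(4);T[:3,:3]=R.from_quat(s["tool_rot"]).as_matrix();T[:3,3]=s["ee_pos"];T=T@np.array(c["hand_eye"])
    else: T=np.array(c["cam_to_world"])
    return im,np.array(c["mtx"]),c["k1"],T
def ray(px,v):
    _,K,k,T=v
    p=cv2.undistortPoints(np.array(px,float).reshape(-1,1,2),K,np.array([k,0,0,0.]))[:,0]
    return T[:3,3],np.c_[p,np.ones(len(p))]@T[:3,:3].T
def onz(px,z,v):
    o,d=ray(px,v); return (o+d*((z-o[2])/d[:,2])[:,None])[:,:2]
def blobs(m,amin=8):
    n,l,st,c=cv2.connectedComponentsWithStats(m.astype(np.uint8))
    return [(c[i],st[i,4],l==i) for i in range(1,n) if st[i,4]>=amin]
def hsv(im): return cv2.cvtColor(im,cv2.COLOR_RGB2HSV)
E
python3 - <<'E'
from h import *
for n in("top","scene"):
    v=look(n);h=hsv(v[0]);H,S,V=h[...,0],h[...,1],h[...,2]
    f=lambda name,m,z:[print(n,name,np.round(c,1),a,onz(c,z,v).round(4)) for c,a,_ in blobs(m)]
    f("red",((H<6)|(H>172))&(S>150)&(V>60),.036)
    f("blue",(H>100)&(H<125)&(S>140)&(V>40),.034)
    f("brass",(H>14)&(H<30)&(S>150)&(V>80),.026)
E
```

```text
top red [320.8 254.9] 18 [[ 0.5222 -0.061 ]]
top blue [551.6 158.9] 40 [[ 0.7613 -0.6517]]
top blue [551.7 182. ] 41 [[ 0.7012 -0.6455]]
top blue [319.6 213.1] 306 [[ 0.6237 -0.0606]]
top brass [  9.7 246.3] 1184 [[0.5457 0.6855]]
top brass [305.5 246. ] 25 [[ 0.5449 -0.0258]]
top brass [259.8 249.1] 34 [[0.5379 0.0841]]
top brass [273.9 255. ] 38 [[0.5235 0.0505]]
scene red [257.7 154.8] 50 [[ 0.5207 -0.0614]]
scene blue [ 17.7 101.4] 75 [[ 0.6904 -0.6759]]
scene blue [230.2 187.4] 352 [[ 0.6299 -0.0535]]
scene brass [264.3 170.5] 30 [[ 0.5445 -0.0273]]
scene brass [298.1 178.9] 28 [[0.5255 0.0476]]
scene brass [309.1 190.7] 55 [[0.5415 0.085 ]]
```

```bash
python3 -m inch '[{"gripper":0,"linear":[0.797,-0.52,0],"turn":[0,0,0]},{"gripper":0,"linear":[0.797,-0.52,0],"turn":[0,0,0]},{"gripper":0,"linear":[0.797,-0.52,0],"turn":[0,0,0]},{"gripper":0,"linear":[0.797,-0.52,0],"turn":[0,0,0]},{"gripper":0,"linear":[0.797,-0.52,0],"turn":[0,0,0]},{"gripper":0,"linear":[0.797,-0.52,0],"turn":[0,0,0]},{"gripper":0,"linear":[0.797,-0.52,0],"turn":[0,0,0]},{"gripper":0,"linear":[0.797,-0.52,0],"turn":[0,0,0]}]' 30
python3 -m inch '[{"gripper":0,"linear":[0.797,-0.52,0.267],"turn":[0,0,-0.225]},{"gripper":0,"linear":[0.797,-0.52,0.267],"turn":[0,0,-0.225]},{"gripper":0,"linear":[0.797,-0.52,0.267],"turn":[0,0,-0.225]},{"gripper":0,"linear":[0.797,-0.52,0.267],"turn":[0,0,-0.225]},{"gripper":0,"linear":[0.797,-0.52,0.267],"turn":[0,0,-0.225]},{"gripper":0,"linear":[0.797,-0.52,0.267],"turn":[0,0,-0.225]},{"gripper":0,"linear":[0.797,-0.52,0.267],"turn":[0,0,-0.225]},{"gripper":0,"linear":[0.797,-0.52,0.267],"turn":[0,0,-0.225]},{"gripper":0,"linear":[0.797,-0.52,0.267],"turn":[0,0,-0.225]},{"gripper":0,"linear":[0.797,-0.52,0.267],"turn":[0,0,-0.225]}]'
python3 - <<'E'
from h import *
print(r.get_state())
v=look("wrist");cv2.imwrite("pics/w1.png",v[0][:,:,::-1]);np.save("w1.npy",v[0]);np.save("w1T.npy",v[3])
E
```

```text
time: 0.87
ee_pos: [0.4008, -0.2669, 0.2314]
tool_rot: [0.974, 0.228, 0.001, -0.001]
force: [0.5, -0.5, -1.0]
grip_width: -0.0
gripper_force: 0.0
time: 1.7
ee_pos: [0.5447, -0.0274, 0.151]
tool_rot: [0.836, 0.549, -0.001, 0.0]
force: [0.3, -0.7, -0.5]
grip_width: -0.004
gripper_force: 0.0
{'time': 1.7, 'qpos': array([-7.08325942e-02,  3.38331205e-01,  1.75306670e+00, -1.00345905e-03,
        1.05123616e+00,  3.39222330e-01]), 'joint_vel': array([-0.02910838, -0.02071275,  0.00551493,  0.00190718, -0.00039679,
        0.00152569]), 'joint_efforts': array([ 1.14721064e+00, -3.92771387e+01, -2.11038709e+01,  7.63444067e-02,
       -3.86251265e-02,  6.64716834e-03]), 'ee_pos': array([ 0.54474312, -0.02739927,  0.15097289]), 'tool_rot': array([ 8.36122502e-01,  5.48542342e-01, -6.78055466e-04,  3.06669925e-05]), 'force': array([ 0.31388574, -0.68266529, -0.45738345]), 'wrist_torque': array([ 0.00992786, -0.01133418, -0.0406946 ]), 'gripper_force': 0.0, 'grip_width': -0.0035248306449488648}
```

View pics/w1.png

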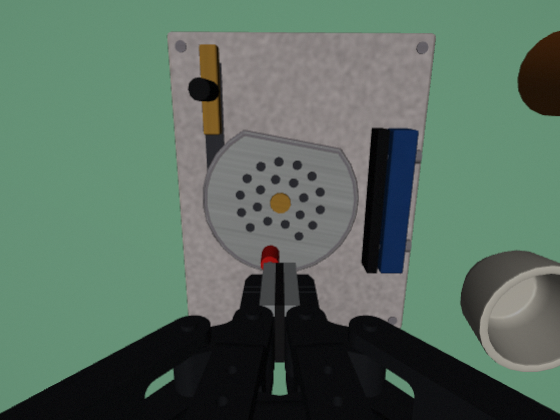

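The wrist view (image right = stand +x, up = stand +y) shows the board's far edge from (169,33) to (433,37), the bolt at (209,90) and the cap at (280,203). The flat runs from (245,132) to (341,150), and the stub at (270,257) is just ahead of the fingers. I'll work out the stand frame.

Run:
```python
from h import *
c=r.camera_info("wrist");v=(np.load("w1.npy"),np.array(c["mtx"]),c["k1"],np.load("w1T.npy"))
H,S,V=[hsv(v[0])[...,i].astype(int) for i in range(3)]
an=lambda a,b:np.arctan2(*(b-a)[::-1])
q=onz([(169,33),(433,37),(188,322),(405,322)],.012,v)
print("board",q.round(4),"yaw top",an(q[0],q[1]),"left",an(q[2],q[0])-np.pi/2,"right",an(q[3],q[1])-np.pi/2,np.linalg.norm(q[1]-q[0]))
for c_,a,m in blobs((H>14)&(H<30)&(S>150)&(V>80),30):
    print("brass",c_.round(1),a,onz(c_,.028 if c_[1]>180 else .025,v).round(4))
for c_,a,m in blobs((H>100)&(H<125)&(S>140)&(V>40),200):
    ys,xs=np.nonzero(m);p=onz(np.c_[xs,ys],.034,v);w=cv2.fitLine(p.astype(np.float32),cv2.DIST_L2,0,0,0).ravel();print("bar",c_,a,w)
f=onz([(245,132),(341,150)],.024,v);print("flat",f.round(4),an(f[1],f[0])-np.pi/2,np.linalg.norm(f[0]-f[1]))
yaw=np.mean([an(q[0],q[1]),an(q[2],q[0])-np.pi/2,an(q[3],q[1])-np.pi/2])
k=onz([(202,90)],.055,v)[0];print("knob",k)
cen=onz([(280.5,203)],.028,v)[0]
M=np.array([[np.cos(yaw),-np.sin(yaw)],[np.sin(yaw),np.cos(yaw)]])
print("yaw",yaw,"knob-cen in stand",(k-cen)@M,"stub-cen",(np.array([.5215,-.0612])-cen)@M,"TCP-cen",(r.get_state()["ee_pos"][:2]-cen)@M, cen)
R_=R.from_quat(r.get_state()["tool_rot"]).as_matrix();print("toolx yaw",np.arctan2(R_[1,0],R_[0,0]))
top=q[:2].mean(0);print("board top mid in stand rel cen",(top-cen)@M)
```

```text
board [[ 0.522   0.1136]
 [ 0.6903  0.0378]
 [ 0.4265 -0.0975]
 [ 0.6022 -0.1736]] yaw top -0.42360908497466926 left -0.4245977917255739 right -0.39491816765949683 0.1846006343900908
brass [208.1  62.2] 561 [[0.5402 0.0838]]
brass [210.6 116.8] 510 [[0.5257 0.0509]]
brass [279.9 202.7] 297 [[ 0.546  -0.0258]]
bar [397.98845471 199.12403789] 3378 [ 0.40208623  0.9156018   0.6265322  -0.05715765]
flat [[ 0.5435  0.0316]
 [ 0.6024 -0.008 ]] 0.9791854710983836 0.07097369229792896
knob [0.5333822  0.06613515]
yaw -0.41437501478657995 knob-cen in stand [-0.04901414  0.07930269] stub-cen [-0.00862332 -0.04203983] TCP-cen [-0.00079284 -0.00232645] [ 0.5463195  -0.02618998]
toolx yaw 1.1599004205648034
board top mid in stand rel cen [0.01373225 0.11734691]
```

```bash
python3 -m inch '[{"gripper":0,"linear":[-0.131,0.07,0.1],"turn":[0,0,0]},{"gripper":0,"linear":[-0.131,0.07,0.2],"turn":[0,0,0]},{"gripper":0,"linear":[-0.131,0.07,0.29],"turn":[0,0,0]},{"gripper":0,"linear":[-0.131,0.07,0.35],"turn":[0,0,0]},{"gripper":0,"linear":[-0.131,0.07,0.397],"turn":[0,0,0]},{"gripper":0,"linear":[-0.131,0.07,0.397],"turn":[0,0,0]}]'
python3 -m inch '[{"gripper":0,"linear":[0,-0.02,0],"turn":[0,0,0]},{"gripper":0,"linear":[0,-0.04,0],"turn":[0,0,0]},{"gripper":0,"linear":[0.005,-0.055,0],"turn":[0,0,0]},{"gripper":0,"linear":[0.01,-0.07,0],"turn":[0,0,0]},{"gripper":0,"linear":[0.015,-0.085,0],"turn":[0,0,0]},{"gripper":0,"linear":[0.02,-0.095,0],"turn":[0,0,0]},{"gripper":0,"linear":[0.025,-0.107,0],"turn":[0,0,0]},{"gripper":0,"linear":[0.025,-0.107,0],"turn":[0,0,0]}]'
python3 - <<'E'
from h import *
v=look("wrist");cv2.imwrite("pics/w2.png",v[0][:,:,::-1])
E
```

```text
time: 2.25
ee_pos: [0.546, -0.073, 0.03]
tool_rot: [0.837, 0.547, -0.002, -0.002]
force: [-1.4, 0.5, 0.5]
grip_width: 0.001
gripper_force: 0.0
time: 2.92
ee_pos: [0.5217, -0.0508, 0.0324]
tool_rot: [0.836, 0.549, -0.0, -0.0]
force: [0.2, -0.3, -0.0]
grip_width: 0.003
gripper_force: 0.3
```

View pics/w2.png

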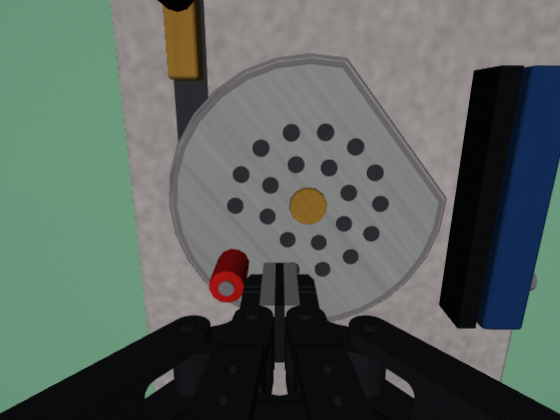

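The disc has turned. The flat now runs from (347,62) to (443,197), and the stub top is at (226,289) with the cap at (308,206).

```bash
cat >> h.py <<'E'
def rel(v,cap,stubtop=None,flat=None):
    s=r.get_state();R_=R.from_quat(s["tool_rot"]).as_matrix();t=np.array(s["ee_pos"])
    f=lambda p:((p-t[:2])@R_[:2,:2])[:,::-1]   # -> (u=tool y=stand x, w=tool x=stand y) from TCP
    c=f(onz([cap],.028,v));print("cap-TCP",c.round(4))
    if stubtop: q=f(onz([stubtop],.048,v));d=(q-c)[0];print("stub-TCP",q.round(4),"stub-cap",d.round(4),"theta",np.arctan2(-d[1],-d[0]))
    if flat: q=f(onz(flat,.024,v));d=q[0]-q[1];print("flat-TCP",q.round(4),"theta",np.arctan2(-d[0],d[1]) if 0 else np.arctan2(d[1],d[0])-np.pi/2)
    print("toolx yaw",np.arctan2(R_[1,0],R_[0,0]))
E
python3 - <<'E'
from h import *
v=look("wrist");rel(v,(308,205.5),(226,289),[(347,62),(443,197)])
E
```

```text
cap-TCP [[0.012 0.033]]
stub-TCP [[-0.0205  0.005 ]] stub-cap [-0.0325 -0.0279] theta 0.7099931185459234
flat-TCP [[0.0259 0.0888]
 [0.0695 0.0356]] theta 0.6868414294210514
toolx yaw 1.1611367422626817
```

```bash
python3 -m inch '[{"gripper":0,"linear":[0,0.015,0],"turn":[0,0,0]},{"gripper":0,"linear":[-0.075,0.015,0],"turn":[0,0,0]},{"gripper":0,"linear":[-0.075,0.015,0],"turn":[0,0,0]},{"gripper":0,"linear":[-0.075,-0.078,0],"turn":[0,0,0]},{"gripper":0,"linear":[-0.075,-0.078,0],"turn":[0,0,0]}]'
python3 -m inch '[{"gripper":0,"linear":[0.025,0,0],"turn":[0,0,0]},{"gripper":0,"linear":[0.04,-0.01,0],"turn":[0,0,0]},{"gripper":0,"linear":[0.055,-0.01,0],"turn":[0,0,0]},{"gripper":0,"linear":[0.07,-0.015,0],"turn":[0,0,0]},{"gripper":0,"linear":[0.085,-0.02,0],"turn":[0,0,0]},{"gripper":0,"linear":[0.1,-0.02,0],"turn":[0,0,0]},{"gripper":0,"linear":[0.115,-0.02,0],"turn":[0,0,0]},{"gripper":0,"linear":[0.115,-0.02,0],"turn":[0,0,0]}]'
python3 - <<'E'
from h import *
v=look("wrist");cv2.imwrite("pics/w3.png",v[0][:,:,::-1])
E
```

```text
time: 3.43
ee_pos: [0.4867, -0.0617, 0.031]
tool_rot: [0.837, 0.548, -0.003, -0.003]
force: [-1.7, 0.5, -0.3]
grip_width: -0.001
gripper_force: 0.0
time: 4.1
ee_pos: [0.5009, -0.0279, 0.0322]
tool_rot: [0.836, 0.549, 0.001, 0.0]
force: [-0.1, 0.7, -0.3]
grip_width: 0.0
gripper_force: 0.0
```

View pics/w3.png

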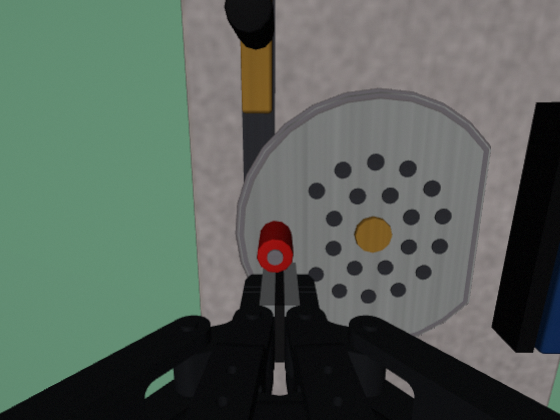

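The stub top is now at (275,257), the cap at (373,234) and the flat runs from (489,149) to (467,302), so the disc is nearly square.

Run:
```python
from h import *
v=look("wrist");rel(v,(373,234.5),(275,257),[(489,149),(467,302)])
H,S,V=[hsv(v[0])[...,i].astype(int) for i in range(3)]
for c_,a,m in blobs((H>14)&(H<30)&(S>150)&(V>80),60): print(c_,a)
c_,a,m=max(blobs(((H<6)|(H>172))&(S>150)&(V>150),20),key=lambda b:b[1]);print("redbright",c_,a)
c=m.astype(np.uint8);print(cv2.minEnclosingCircle(np.argwhere(m)[:,::-1].astype(np.float32)))
q=onz([(521,330),(553,103)],.034,v);q2=onz([(497,332),(538,103)],.034,v)
d=q2[1]-q2[0];print("strip top edge yaw",np.arctan2(d[1],d[0])-np.pi/2)
```

```text
cap-TCP [[0.0402 0.0203]]
stub-TCP [[-0.0013  0.0186]] stub-cap [-0.0416 -0.0017] theta 0.04128633480319919
flat-TCP [[ 0.0859  0.056 ]
 [ 0.0873 -0.0143]] theta 0.020818267523576184
toolx yaw 1.161013513253876
[255.93707033  77.53040719] 1891
[373.28735632 233.47962382] 957Traceback (most recent call last):
  File "<stdin>", line 5, in <module>
ValueError: max() iterable argument is empty
```

```bash
python3 -m inch '[{"gripper":0,"linear":[0.004,0,0],"turn":[0,0,0]},{"gripper":0,"linear":[0.004,0,0],"turn":[0,0,0]},{"gripper":0,"linear":[-0.03,0,0],"turn":[0,0,0]},{"gripper":0,"linear":[-0.03,-0.095,0],"turn":[0,0,0]},{"gripper":0,"linear":[-0.03,-0.095,0],"turn":[0,0,0]},{"gripper":0,"linear":[0.065,-0.095,0],"turn":[0,0,0]},{"gripper":0,"linear":[0.065,-0.095,0],"turn":[0,0,0]},{"gripper":0,"linear":[0.065,-0.095,0],"turn":[0,0,0]}]'
python3 -m inch '[{"gripper":0,"linear":[0,0.01,0],"turn":[0,0,0]},{"gripper":0,"linear":[0,0.02,0],"turn":[0,0,0]},{"gripper":0,"linear":[0,0.03,0],"turn":[0,0,0]},{"gripper":0,"linear":[0,0.04,0],"turn":[0,0,0]},{"gripper":0,"linear":[0,0.05,0],"turn":[0,0,0]},{"gripper":0,"linear":[0,0.06,0],"turn":[0,0,0]},{"gripper":0,"linear":[0,0.065,0],"turn":[0,0,0]},{"gripper":0,"linear":[0,0.065,0],"turn":[0,0,0]},{"gripper":0,"linear":[0,0.065,0],"turn":[0,0,0]}]'
python3 - <<'E'
from h import *
v=look("wrist");cv2.imwrite("pics/w4.png",v[0][:,:,::-1])
E
```

```text
time: 4.87
ee_pos: [0.4819, 0.0005, 0.0322]
tool_rot: [0.836, 0.549, 0.0, 0.0]
force: [-0.0, -0.7, -0.2]
grip_width: -0.008
gripper_force: 0.0
time: 5.62
ee_pos: [0.5, -0.0074, 0.0321]
tool_rot: [0.836, 0.548, 0.0, 0.0]
force: [-1.2, 0.4, 0.0]
grip_width: -0.003
gripper_force: 0.7
```

View pics/w4.png

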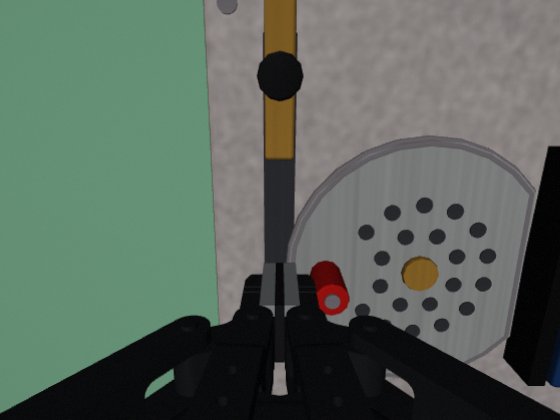

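The disc now sits square ahead of the finger. The cap is at (420,273), the stub top at (333,301) and the flat's edge runs from (534,196) to (513,335), with the strip just to its right.

Run:
```python
from h import *
v=look("wrist");rel(v,(420.5,273.5),(333,301),[(534,196),(513,335)])
s=r.get_state();R_=R.from_quat(s["tool_rot"]).as_matrix()
for z in(.012,.018,.034): print("strip left edge",z,((onz([(505,336),(548,148)],z,v)-np.array(s["ee_pos"])[:2])@R_[:2,:2])[:,::-1].round(4))
print(s["ee_pos"],s["force"])
g=cv2.cvtColor(v[0],cv2.COLOR_RGB2GRAY);
for row in (200,240,280,320): print(row,g[row,490:560].tolist())
```

```text
cap-TCP [[0.0623 0.0018]]
stub-TCP [[ 0.0211 -0.0002]] stub-cap [-0.0412 -0.002 ] theta 0.048890698997543884
flat-TCP [[ 0.108   0.0359]
 [ 0.1116 -0.0323]] theta 0.05389332848697048
toolx yaw 1.1608439911053
strip left edge 0.012 [[ 0.1165 -0.0414]
 [ 0.1183  0.0546]]
strip left edge 0.018 [[ 0.1122 -0.0371]
 [ 0.1139  0.0553]]
strip left edge 0.034 [[ 0.1008 -0.0259]
 [ 0.1023  0.0572]]
[ 0.49995595 -0.0073558   0.03208171] [-0.75015865  0.53747493  0.37000286]
200 [125, 124, 122, 120, 121, 120, 119, 119, 118, 120, 120, 122, 123, 125, 126, 124, 122, 122, 120, 120, 122, 123, 121, 122, 120, 120, 120, 120, 123, 124, 124, 124, 124, 124, 123, 124, 124, 124, 101, 92, 92, 92, 93, 112, 124, 133, 72, 18, 3, 3, 5, 3, 4, 4, 4, 3, 4, 1, 2, 5, 4, 3, 2, 5, 3, 1, 4, 4, 3, 4]
240 [119, 118, 116, 118, 119, 121, 122, 124, 124, 121, 122, 121, 121, 121, 122, 122, 122, 119, 121, 119, 120, 122, 123, 122, 123, 120, 121, 122, 124, 124, 120, 96, 92, 93, 94, 96, 118, 96, 30, 4, 6, 1, 5, 3, 3, 1, 4, 0, 5, 3, 5, 5, 1, 4, 3, 2, 3, 0, 2, 1, 3, 4, 1, 4, 4, 3, 3, 6, 4, 3]
280 [66, 123, 122, 122, 120, 119, 119, 120, 122, 119, 119, 118, 118, 118, 121, 120, 120, 119, 119, 120, 121, 122, 122, 115, 94, 92, 93, 95, 109, 109, 35, 4, 1, 4, 5, 1, 4, 3, 4, 3, 2, 6, 5, 2, 4, 3, 2, 3, 3, 3, 5, 3, 2, 4, 5, 3, 4, 4, 5, 3, 3, 6, 4, 5, 7, 11, 11, 10, 12, 11]
320 [119, 121, 120, 119, 116, 116, 115, 120, 119, 118, 117, 116, 119, 121, 120, 120, 112, 93, 91, 93, 93, 114, 85, 23, 4, 3, 2, 5, 1, 5, 1, 4, 2, 5, 4, 4, 5, 1, 6, 3, 3, 2, 6, 2, 2, 4, 2, 3, 6, 3, 5, 4, 2, 6, 11, 10, 9, 8, 10, 11, 7, 12, 13, 11, 7, 11, 11, 6, 10, 7]
```

```bash
python3 -m inch '[{"gripper":0,"linear":[0,0.005,0],"turn":[0,0,0]},{"gripper":0,"linear":[0,0.01,0],"turn":[0,0,0]},{"gripper":0,"linear":[0,0.01,0],"turn":[0,0,0]}]'
python3 - <<'E'
from h import *
s=r.get_state();print(s["ee_pos"],s["force"]@np.array([.917,-.399,0]))
v=look("wrist");g=v[0][150:400,360:560,::-1];cv2.imwrite("pics/w5.png",cv2.resize(g,None,fx=2.4,fy=2.4))
for _ in range(4): r.read_camera("wrist");s=r.get_state();print((s["force"]@np.array([.917,-.399,0])).round(2),end=" ")
E
```

```text
time: 5.97
ee_pos: [0.5024, -0.0085, 0.0321]
tool_rot: [0.836, 0.548, -0.0, -0.0]
force: [-2.2, 1.7, 0.8]
grip_width: -0.001
gripper_force: 1.3
[ 0.5023602  -0.0085011   0.03207514] -2.693271140595762
-1.84 -2.08 -2.41 -2.33
```

View pics/w5.png

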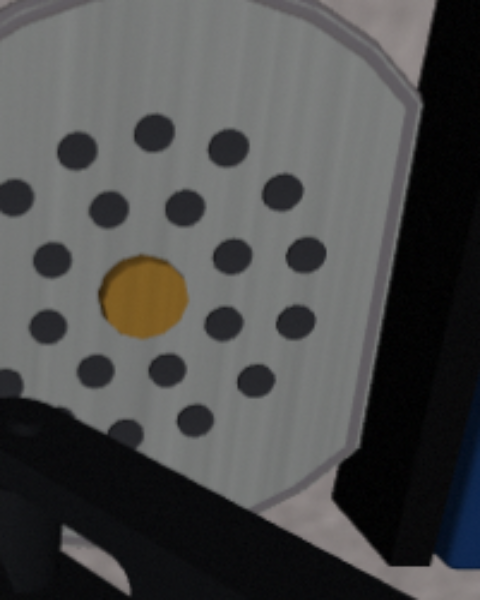

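The flat is parallel to the strip, with roughly 4–5 mm to go at mid height (strip's end corner at (333,490) in the crop). I'll creep in from here.

```bash
cat > f.py <<'E'
from h import *
s=r.get_state();print("u",np.round(s["ee_pos"][:2]@np.array([.917,-.399]),5),"F",end=" ")
for _ in range(3): print(np.round(r.get_state()["force"]@np.array([.917,-.399,0]),2),end=" ");r.read_camera("wrist")
print()
E
python3 -m inch '[{"gripper":0,"linear":[0,0.003,0],"turn":[0,0,0]},{"gripper":0,"linear":[0,0.006,0],"turn":[0,0,0]},{"gripper":0,"linear":[0,0.006,0],"turn":[0,0,0]}]' >/dev/null; python3 f.py
python3 -m inch '[{"gripper":0,"linear":[0,0.002,0],"turn":[0,0,0]},{"gripper":0,"linear":[0,0.002,0],"turn":[0,0,0]}]'>/dev/null; python3 f.py
```

```text
u 0.46595 F -2.6 -2.26 -2.36 
u 0.46648 F -3.19 -2.61 -1.98
```

```bash
python3 -m inch '[{"gripper":0,"linear":[0,0.002,0],"turn":[0,0,0]},{"gripper":0,"linear":[0,0.002,0],"turn":[0,0,0]}]'>/dev/null; python3 f.py
```

```text
u 0.46711 F -2.91 -2.57 -3.35
```

```bash
python3 -m inch '[{"gripper":0,"linear":[0,0.002,0],"turn":[0,0,0]},{"gripper":0,"linear":[0,0.002,0],"turn":[0,0,0]}]'>/dev/null; python3 f.py
```

```text
u 0.46774 F -2.75 -3.42 -2.27
```

```bash
python3 -m inch '[{"gripper":0,"linear":[0,0.002,0],"turn":[0,0,0]},{"gripper":0,"linear":[0,0.002,0],"turn":[0,0,0]}]'>/dev/null; python3 f.py
```

```text
u 0.46812 F -4.3 -2.91 -3.71
```

```bash
python3 -m inch '[{"gripper":0,"linear":[0,0.001,0],"turn":[0,0,0]},{"gripper":0,"linear":[0,0.001,0],"turn":[0,0,0]}]'>/dev/null; python3 f.py
```

```text
u 0.46825 F -3.68 -3.67 -3.88
```

```bash
python3 -m inch '[{"gripper":0,"linear":[0,0.0015,0],"turn":[0,0,0]},{"gripper":0,"linear":[0,0.0015,0],"turn":[0,0,0]}]'>/dev/null; python3 f.py
```

```text
u 0.46856 F -5.39 -5.04 -4.91
```

```bash
python3 -m inch '[{"gripper":0,"linear":[0,0.002,0],"turn":[0,0,0]},{"gripper":0,"linear":[0,0.002,0],"turn":[0,0,0]}]'>/dev/null; python3 f.py
```

```text
u 0.46886 F -5.51 -5.85 -5.68
```

```bash
python3 -m inch '[{"gripper":0,"linear":[0,0.0025,0],"turn":[0,0,0]},{"gripper":0,"linear":[0,0.0025,0],"turn":[0,0,0]}]'>/dev/null; python3 f.py
```

```text
u 0.46939 F -6.55 -5.99 -6.75
```

```bash
python3 -m inch '[{"gripper":0,"linear":[0,0.0015,0],"turn":[0,0,0]},{"gripper":0,"linear":[0,0.0015,0],"turn":[0,0,0]},{"gripper":0,"linear":[0,0.0015,0],"turn":[0,0,0]},{"gripper":0,"linear":[0,0.0015,0],"turn":[0,0,0]}]'>/dev/null; python3 f.py;python3 - <<'E'
from h import *
v=look("wrist");cv2.imwrite("pics/w6.png",v[0][:,:,::-1])
E
```

```text
u 0.46955 F -6.37 -6.28 -7.79
```

View pics/w6.png

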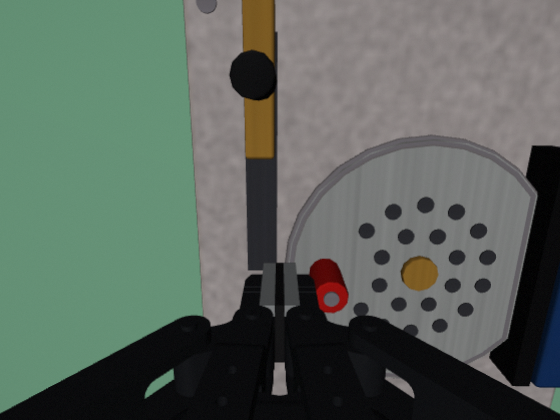

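The flat is against the strip, with the cap at (420,273), the stub top at (332,299) and the flat edge near x≈535→505. I'll check that it is parallel numerically.

```bash
python3 - <<'E'
from h import *
v=look("wrist");im=v[0];g=cv2.cvtColor(im,cv2.COLOR_RGB2GRAY).astype(int);h=hsv(im)
s=r.get_state();R_=R.from_quat(s["tool_rot"]).as_matrix()
def fit(px,z,n):
    q=((onz(px,z,v)-np.array(s["ee_pos"])[:2])@R_[:2,:2])[:,::-1];l=cv2.fitLine(q.astype(np.float32),cv2.DIST_HUBER,0,0,0).ravel();print(n,q.mean(0).round(4),"tilt",np.arctan(l[0]/l[1]).round(4),"resid",np.std((q-l[2:])@np.array([l[1],-l[0]])).round(5))
rows=np.arange(215,328)
fit([(440+np.argmax(g[y,440:]<50),y) for y in rows],.024,"flat outer")
b=(h[...,0]>100)&(h[...,0]<125)&(h[...,1]>140)&(h[...,2]>30)
rr=[y for y in range(200,375) if b[y].any()];fit([(np.argmax(b[y]),y) for y in rr],.034,"strip/bar top edge")
l=im[...,0].astype(int);rr=range(20,250);fit([(np.argmax(h[y,:,1]<90),y) for y in rr],.012,"board left edge")
o=(h[...,0]>14)&(h[...,0]<30)&(h[...,1]>150)&(h[...,2]>80);rr=range(100,150)
fit([(240+np.argmax(o[y,240:300]),y) for y in rr],.025,"bolt left");fit([(np.nonzero(o[y,:300])[0].max(),y) for y in rr],.025,"bolt right")
rel(v,(419.5,273),(332,299))
E
python3 f.py
```

```text
flat outer [0.089  0.0008] tilt -0.913 resid 0.01555
strip/bar top edge [ 0.1174 -0.0185] tilt -0.0067 resid 0.00031
board left edge [-0.1218  0.0589] tilt 0.2188 resid 2e-05
bolt left [-0.0134  0.0654] tilt 0.0272 resid 0.00016
bolt right [-0.0025  0.0654] tilt -0.0225 resid 0.00013
cap-TCP [[0.0617 0.0022]]
stub-TCP [[0.0207 0.0007]] stub-cap [-0.041  -0.0014] theta 0.03459535157324481
toolx yaw 1.160549357745339
u 0.46956 F -6.77 -6.94 -6.29
```

```bash
python3 - <<'E'
from h import *
v=look("wrist");im=v[0];g=cv2.cvtColor(im,cv2.COLOR_RGB2GRAY).astype(int)
s=r.get_state();R_=R.from_quat(s["tool_rot"]).as_matrix()
def fit(px,z,n):
    q=((onz(px,z,v)-np.array(s["ee_pos"])[:2])@R_[:2,:2])[:,::-1];l=cv2.fitLine(q.astype(np.float32),cv2.DIST_HUBER,0,0,0).ravel();print(n,q.mean(0).round(4),"tilt",np.arctan(l[0]/l[1]).round(4),"resid",np.std((q-l[2:])@np.array([l[1],-l[0]])).round(5))
rows=np.arange(210,330)
fit([(497+np.argmax(g[y,497:]<50),y) for y in rows],.024,"flat black edge")
fit([(497+np.argmax(g[y,497:]<108),y) for y in rows],.024,"flat plate edge")
fit([(497+np.argmax(g[y,497:]<50),y) for y in rows],.018,"flat black edge z18")
E
python3 f.py
```

```text
flat black edge [0.1091 0.0016] tilt 0.0022 resid 0.00013
flat plate edge [0.1063 0.0016] tilt -0.0002 resid 0.00013
flat black edge z18 [ 0.1135 -0.0013] tilt 0.0022 resid 0.00014
u 0.46952 F -6.89 -6.89 -6.27
```

Squared to within the fit noise. I'll add a touch more press and hold for over a second.

```bash
python3 -m inch '[{"gripper":0,"linear":[0,0.001,0],"turn":[0,0,0]},{"gripper":0,"linear":[0,0.001,0],"turn":[0,0,0]},{"gripper":0,"linear":[0,0.001,0],"turn":[0,0,0]},{"gripper":0,"linear":[0,0.001,0],"turn":[0,0,0]},{"gripper":0,"linear":[0,0.001,0],"turn":[0,0,0]},{"gripper":0,"linear":[0,0.001,0],"turn":[0,0,0]},{"gripper":0,"linear":[0,0.001,0],"turn":[0,0,0]},{"gripper":0,"linear":[0,0.001,0],"turn":[0,0,0]},{"gripper":0,"linear":[0,0.001,0],"turn":[0,0,0]},{"gripper":0,"linear":[0,0.001,0],"turn":[0,0,0]}]'; python3 f.py
```

```text
time: 10.92
ee_pos: [0.5073, -0.0109, 0.032]
tool_rot: [0.836, 0.548, -0.001, -0.001]
force: [-6.5, 2.5, 3.6]
grip_width: 0.0
gripper_force: 3.7
u 0.46959 F -6.97 -7.23 -7.6
```

```bash
python3 - <<'E'
from h import *
v=look("wrist");s=r.get_state();R_=R.from_quat(s["tool_rot"]).as_matrix()
h=hsv(v[0]);g=h[...,2];m=np.zeros(g.shape,bool);m[40:110,215:290]=g[40:110,215:290]<38
c,a,_=max(blobs(m),key=lambda b:b[1]);print(c,a)
for z in(.05,.059):print(((onz([c,(252,75)],z,v)-np.array(s["ee_pos"])[:2])@R_[:2,:2])[:,::-1].round(4))
E
python3 -m inch '[{"gripper":0,"linear":[0,-0.002,0],"turn":[0,0,0]},{"gripper":0,"linear":[0,-0.005,0],"turn":[0,0,0]},{"gripper":0,"linear":[0,-0.01,0],"turn":[0,0,0]},{"gripper":0,"linear":[0,-0.03,0],"turn":[0,0,0]},{"gripper":0,"linear":[0,-0.05,0],"turn":[0,0,0]},{"gripper":0,"linear":[0,-0.05,-0.08],"turn":[0,0,0]},{"gripper":0,"linear":[0,-0.05,-0.18],"turn":[0,0,0]},{"gripper":0,"linear":[0,-0.05,-0.18],"turn":[0,0,0]},{"gripper":0,"linear":[0,-0.05,-0.18],"turn":[0,0,0]}]'; python3 f.py
```

```text
[253.30076419  75.18886463] 1832
[[-0.0081  0.0821]
 [-0.0085  0.0822]]
[[-0.0074  0.0815]
 [-0.0078  0.0815]]
time: 11.87
ee_pos: [0.4966, -0.0054, 0.0878]
tool_rot: [0.836, 0.548, 0.002, 0.002]
force: [-0.7, -0.0, 0.4]
grip_width: 0.004
gripper_force: 0.0
u 0.45754 F -0.67 0.75 -0.2
```

```bash
python3 -m inch '[{"gripper":0,"linear":[0.13,0.013,0],"turn":[0,0,0]},{"gripper":0,"linear":[0.26,0.013,0],"turn":[0,0,0]},{"gripper":0,"linear":[0.363,0.013,0],"turn":[0,0,0]},{"gripper":0,"linear":[0.363,0.013,0],"turn":[0,0,0]},{"gripper":0,"linear":[0.363,0.013,0],"turn":[0,0,0]},{"gripper":0,"linear":[0.363,0.013,0.08],"turn":[0,0,0]},{"gripper":0,"linear":[0.363,0.013,0.16],"turn":[0,0,0]},{"gripper":0,"linear":[0.363,0.013,0.16],"turn":[0,0,0]},{"gripper":0,"linear":[0.363,0.013,0.16],"turn":[0,0,0]}]'
python3 - <<'E'
from h import *
v=look("wrist");cv2.imwrite("pics/w7.png",v[0][:,:,::-1])
E
```

```text
time: 12.77
ee_pos: [0.5402, 0.0918, 0.0368]
tool_rot: [0.837, 0.548, -0.002, -0.001]
force: [-0.6, -0.5, 1.2]
grip_width: -0.002
gripper_force: 0.0
```

View pics/w7.png

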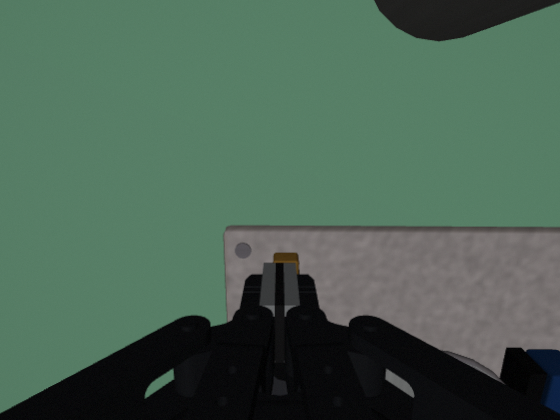

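The finger stands on the bolt's line behind the knob (bolt end at (286,258)). Next is the push along −y.

```bash
cat > fw.py <<'E'
from h import *
s=r.get_state();print("w",np.round(s["ee_pos"][:2]@np.array([.399,.917]),5),"F",end=" ")
for _ in range(3): print(np.round(r.get_state()["force"]@np.array([.399,.917,0]),2),end=" ");r.read_camera("wrist")
print()
E
python3 fw.py
python3 -m inch '[{"gripper":0,"linear":[-0.02,0.003,0],"turn":[0,0,0]},{"gripper":0,"linear":[-0.04,0.003,0],"turn":[0,0,0]},{"gripper":0,"linear":[-0.06,0.003,0],"turn":[0,0,0]},{"gripper":0,"linear":[-0.08,0.003,0],"turn":[0,0,0]},{"gripper":0,"linear":[-0.1,0.003,0],"turn":[0,0,0]},{"gripper":0,"linear":[-0.12,0.003,0],"turn":[0,0,0]},{"gripper":0,"linear":[-0.14,0.003,0],"turn":[0,0,0]},{"gripper":0,"linear":[-0.16,0.003,0],"turn":[0,0,0]},{"gripper":0,"linear":[-0.18,0.003,0],"turn":[0,0,0]},{"gripper":0,"linear":[-0.195,0.003,0],"turn":[0,0,0]}]' >/dev/null; python3 fw.py
```

```text
w 0.30052 F 0.41 -0.13 0.25 
w 0.24229 F 2.67 -0.17 0.48
```

```bash
python3 -m inch '[{"gripper":0,"linear":[-0.005,0,0],"turn":[0,0,0]},{"gripper":0,"linear":[-0.01,0,0],"turn":[0,0,0]},{"gripper":0,"linear":[-0.01,0,0],"turn":[0,0,0]}]' >/dev/null; python3 fw.py
python3 -m inch '[{"gripper":0,"linear":[-0.005,0,0],"turn":[0,0,0]},{"gripper":0,"linear":[-0.006,0,0],"turn":[0,0,0]},{"gripper":0,"linear":[-0.006,0,0],"turn":[0,0,0]}]' >/dev/null; python3 fw.py
```

```text
w 0.23981 F 1.19 1.25 -0.18 
w 0.23829 F 2.36 1.38 1.27
```

```bash
python3 -m inch '[{"gripper":0,"linear":[-0.003,0,0],"turn":[0,0,0]},{"gripper":0,"linear":[-0.006,0,0],"turn":[0,0,0]},{"gripper":0,"linear":[-0.006,0,0],"turn":[0,0,0]}]' >/dev/null; python3 fw.py
```

```text
w 0.23697 F 4.61 5.04 4.75
```

```bash
python3 -m inch '[{"gripper":0,"linear":[-0.003,0,0],"turn":[0,0,0]},{"gripper":0,"linear":[-0.006,0,0],"turn":[0,0,0]},{"gripper":0,"linear":[-0.006,0,0],"turn":[0,0,0]}]' >/dev/null; python3 fw.py
```

```text
w 0.23677 F 11.84 11.74 12.13
```

End stop felt at the predicted place. I'll back off, rise and check.

```bash
python3 -m inch '[{"gripper":0,"linear":[0.02,0,0],"turn":[0,0,0]},{"gripper":0,"linear":[0.06,0,0],"turn":[0,0,0]},{"gripper":0,"linear":[0.06,0,-0.1],"turn":[0,0,0]},{"gripper":0,"linear":[0.06,0,-0.2],"turn":[0,0,0]},{"gripper":0,"linear":[-0.1,0.2,-0.3],"turn":[0,0,0]},{"gripper":0,"linear":[-0.2,0.2,-0.35],"turn":[0,0,0]},{"gripper":0,"linear":[-0.25,0.2,-0.35],"turn":[0,0,0]},{"gripper":0,"linear":[-0.25,0.2,-0.35],"turn":[0,0,0]},{"gripper":0,"linear":[-0.25,0.2,-0.35],"turn":[0,0,0]}]'
python3 - <<'E'
from h import *
v=look("wrist");cv2.imwrite("pics/w8.png",v[0][:,:,::-1]);np.save("w8.npy",v[0])
E
```

```text
time: 16.3
ee_pos: [0.5418, -0.0631, 0.144]
tool_rot: [0.837, 0.547, 0.0, 0.001]
force: [0.1, 0.4, -0.6]
grip_width: -0.002
gripper_force: 0.0
```

View pics/w8.png

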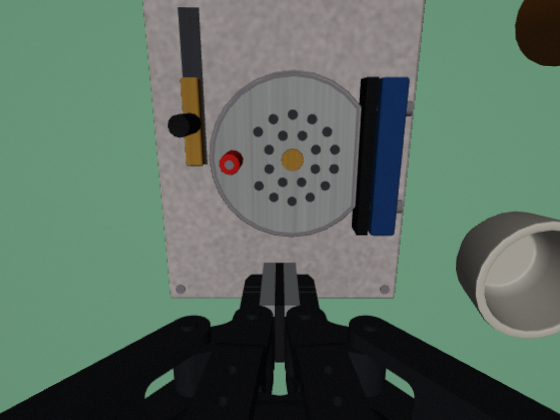

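The bolt is fully in behind the disc (bolt end at (195,165), knob at (183,125)). The flat lies along the black strip at x≈360, and the bystanders in view have not moved. Handing in.

```bash
python3 -c "
from station import r
print(r.hand_in())"
```

```text
the job is handed in; nothing more can be done
None
```

The job is handed in at about 16 s of 72 s: the flat was held flush on the strip at roughly 4.5 N for over a second, then the keeper was pushed to its end stop and released; the residual strip contact was judged by eye, and no verdict was returned.

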